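# Open the tile rack for a larger tile

### The arm

A 7-joint arm with a two-finger parallel gripper is mounted at the origin on a cart in front of the work surface, level with it; the furniture and walls round the work are solid. World frame = base frame: x ahead of the robot, y to its left, z up, the work surface at z = 0. Lengths are in m, angles in rad, forces in N, time in s.
With the tool pointing down it reaches from about 0.4 to 0.875 m from the base axis. Payload 6.5 kg.
Tool frame: the origin (TCP) lies on the front face of the gripper's body, between the roots of the fingers; the fingertips stand 73 mm ahead of it and the grasp point (between the pads) lies 54 mm ahead of it; z points along the fingers, y is the line along which they close (so a half turn about z gives the same grasp; the last joint's range is limited). The gripper opens to 85 mm and grips with 20 to 120 N. Pads are 22 mm wide; open, the fingers measure 114 mm over their backs; the gripper's body (76 mm by 85 mm) begins 54 mm behind the grasp point. The pads swing forward as they close: fully open they stand 13 mm farther back than shut.
Start: joints at [-1.175, 0.536, -0.004, 1.538, 0.003, 1.067, -0.071], TCP at [0.29, 0.582, 0.304] pointing down, gripper open.
Joint ranges: [-2.7, 2.7], [-0.37, 2.16], [-1.27, 1.26], [0.24, 2.4], [-1.31, 4.45], [0.19, 1.91], [-2.76, 2.76]. Speed limits (rad/s): [2.39, 2.39, 3.14, 3.14, 3.14, 3.14, 3.14].

### API

Orientations are given as a rotation vector (axis times angle).
In Python, from plant import r, viewer, hand_in gives the robot as it stands.
- The arm moves only by the shell command python3 -m creep 'ROWS' [FORCE]. ROWS is JSON, a list that holds one entry, the list of rows, each a list of 5 numbers: the opening in per cent of the stroke, from 0 (shut) to 100 (fully open), then the shift along the tool's x, y, z in mm, then the turn about the tool's z in rad. In form: [[[gripper, tx, ty, tz, yaw], ...]]. A call has 1 to 10 rows; each row shifts and turns the commanded pose from where the row before left it, along the tool's axes as they then stand; what a row does not reach is not made up. A row lasts 1/10 s, in which the tool goes at most 50 mm and 8.59 degrees, less where a joint would pass 70% of its speed; a pose out of reach is approached as far as the arm can. A call with a gripper value outside its range is refused whole. The fingers move at their own pace and stop on an object; FORCE is the grip in N (left out, the last holds). Time passes only in rows, so rows that do not move let the fingers close. It gives the time, the measured TCP pose, the force, the opening and the grip force at its end, in the units of the state.
- r.observe(): the state, without advancing time (a new reading comes with each control period).
- viewer.get_image(name): name is "scene" or "side" or "wrist"; returns (picture, depth): 480x640x3 uint8, red, green, blue; 480x640 float32, m along the optical axis (not along the pixel's ray), 0 where there is no reading.
- viewer.calibration(name): a dict with "intrinsics" (3x3 intrinsics, pixels), "rvec" (rotation vector, rad) and "tvec" (3), from world to camera coordinates, as OpenCV has them. Camera axes: x right, y down, z forward; pixel columns grow to the right and rows downward; lengths in m; the calibration is good to about 2 mm. A picture is of the moment at which its call begins: read the wrist's pose just before it. calibration takes no time and is no camera call; for the wrist camera it gives the pose at the moment of the call.
- hand_in(): hands the job in; it is judged then, once.
The state is a dict: "time_s": time; "q": joint angles; "joint_vel": joint speeds; "tau": joint torques, N m; "ee_pos": TCP position; "eef_rot": TCP orientation; "wrist_force": force on the tool from outside, world axes, zero at the start; "ft_torque": the same for the moment, N m; "gripper_width": finger opening in m; "gripper_force": force on a finger pad.
Only numpy, scipy, OpenCV 4.12 (cv2) and the standard library are available. Lean on these libraries where they do the work, as an engineer would, in place of code of your own. Each camera call takes 0.05 s, during which the arm holds its last target. There are 200 camera calls.

### The job

The drying rack is set for small test tiles. First take the dry test tile off it and lay it flat on the empty end of the ware board; then pinch in the spring button on the rack's tube and draw the tube out hole by hole until the button stands out through the last hole. Finally lift the clay tile from the plaster bat and lay it flat and square across the rack's two wooden bars, inside their raised lips; let the other things stay where they are.

Things in the scene. Friction and masses are not known exactly. Their poses are not given: they have to be found in the camera images.
- rack: tile-drying rack fixed to the table: steel foot, square inner tube along its +y (axis x=0, 42 mm up), wooden bars 96 mm long in x. Origin on the table midway between the bars as they start; z up; button side is -x. Fixed bar: flat ledge y -34 to -18 mm, 72 mm up; raised lip y -44 to -34 mm, up to 80 mm
- slide (a joint): m that the outer aluminium tube (20 mm square, axis 42 mm up, rack y 16 to 138 mm at 0) and its wooden bar are drawn out along rack +y. Starts at 0, button in the first of three 11.5 mm holes, 30 mm apart: the button locks it at 0, 0.030 and 0.060 (last hole), about 1.3 mm play; it must be pressed again at each. Friction 2 N; end stop at 0.085
- button (a joint): m the spring button (round-nosed 9 mm steel pin) is pressed: 0 = out, 5 mm proud of the outer tube; 0.005 = flush; from 0.007 it is under the wall. 3.5 N to start, 6.5 N fully in. Pinched flush between a finger and the far side of the tube, it slips under the wall as the tube is drawn along, and pops out at the next hole
- button_tip (a point): nose of the spring button, which stays in place on the inner tube (standing out: rack x -15, y 117, z 42 mm); pressed along rack +x. Pinch across rack x at this y: tube and standing button are 25 mm wide together, and 32 mm clear of the table
- slide_bar (a point): on the moving wooden bar at rack x = 0, on its ledge (72 mm up) at the foot of its lip; the ledge runs 16 mm from here towards the fixed bar, the lip is 8 mm high and 10 mm thick on the other side. Moves with joint slide (rack y 34 mm at 0)
- last_hole (a point): centre of the last hole (the one nearest the moving bar) on the outside of the outer tube; the button stands in it when joint slide is 0.060
- ware_board: plywood ware board on two battens, 110 mm along x, 260 mm along y, top 16 mm above the table; fixed; origin under its middle. The two glazed tiles stand on its -y half; the +y end is empty. Behind its -y end stands a wire riser 0.19 m high
- bat: round white plaster bat, 252 mm across, 16 mm thick, fixed; origin under its middle. The clay tile and a wooden rib lie on it. A banding wheel with a bowl on it, 136 mm high in all, stands between bat and rack: carry things over it
- dry_tile: cream test tile, 60 mm along its x, 36 mm along y, 8 mm thick, 24 g, origin at the middle of its underside; starts lying across the rack's two bars, its x along the rack's y
- clay_tile: plain clay tile, leather-hard and rigid, 52 mm along its x, 118 mm along y, 9 mm thick, about 90 g, origin at the middle of its underside; starts on the plaster bat
- board_tile_a: teal glazed test tile (60x36x8 mm) on the ware board, to be left alone
- board_tile_b: orange glazed test tile (60x36x8 mm) on the ware board, nearer its middle, to be left alone
- rib_wood: wooden rib, 48x102x8 mm, on the plaster bat beside the clay tile, to be left alone
- stone_pale: pale river stone, 44x50x25 mm, on the table, to be left alone
- rib_kidney: red kidney-shaped rib, 56x90x8 mm, on the table, to be left alone
- stone_grey_oval: dark grey oval stone, 59x94x20 mm, on the table, to be left alone
Things that resemble listed ones, but are neither listed nor needed, are in the scene too. What is shaped like the dry_tile but purple is not meant.

How it is judged:
By the outcome, as a careful person would: the job done as asked, in the order asked, and still so for the second after the job is handed in, with the robot touching nothing.
It also fails if it takes over 67 s, if anything falls off the work surface, if the arm or the gripper's body presses on something with over 40 N, if the wrist force passes 120 N, or if a joint passes its speed limit or range.

## Working session

There is one attempt and no reset: what is moved stays moved. The work goes in short steps, Python scripts to look and compute and a shell command to move; the robot and the scene stay as the last step left them, time stands still between calls to the robot, and variables do not carry over. Pictures are saved under pics/ and viewed, at most 12 in all, crops included, and the job is handed in when it is done.

```bash
ls; mkdir -p pics; cat > h.py <<'E'
import numpy as np, cv2, pickle
from scipy.spatial.transform import Rotation as R
from plant import r, viewer, hand_in
def snap(name,fn):
    c=viewer.calibration(name); im,d=viewer.get_image(name)
    pickle.dump((c,im,d),open(f'pics/{fn}.pkl','wb')); cv2.imwrite(f'pics/{fn}.png',im[:,:,::-1]); return c,im,d
def load(fn): return pickle.load(open(f'pics/{fn}.pkl','rb'))
def cloud(c,d):
    K=np.array(c['intrinsics']);h,w=d.shape;u,v=np.meshgrid(np.arange(w),np.arange(h))
    p=np.stack([(u-K[0,2])/K[0,0]*d,(v-K[1,2])/K[1,1]*d,d],-1)
    Rm=R.from_rotvec(np.array(c['rvec']).ravel()).as_matrix();t=np.array(c['tvec']).ravel()
    P=(p-t)@Rm; P[d==0]=np.nan; return P
E
python3 - <<'E'
from h import *
for n in('scene','side'): snap(n,n+'0')
s=r.observe();print(s['time_s'],s['ee_pos'],s['eef_rot'],s['gripper_width'])
E
```

```text
pics
0.1 [0.28943033 0.58148884 0.30309085] [-7.18898408e-01 -3.05797399e+00  2.50147111e-03] 0.08501614086346145
```

View pics/scene0.png

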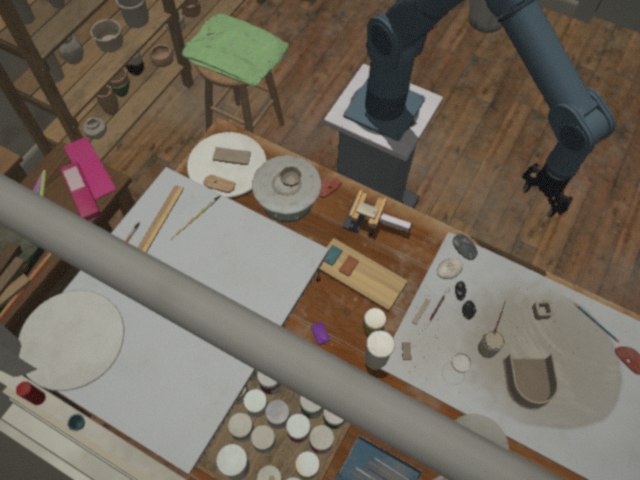

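View pics/side0.png

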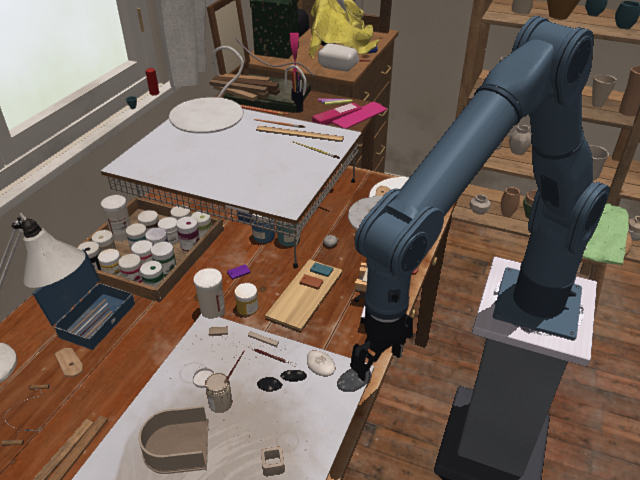

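The scene view shows the rack at about (372,212), the ware board at (362,272), the bat at (227,165) with the clay tile at (232,156), and the wheel at (287,185). I'll enlarge the crop and measure from depth.

```bash
python3 - <<'E'
from h import *
c,im,d=load('scene0');P=cloud(c,d)
cr=cv2.resize(im[125:310,180:415],(0,0),fx=3.4,fy=3.2,interpolation=cv2.INTER_CUBIC)
cv2.imwrite('pics/crop0.png',cr[:,:,::-1])
for u,v in [(232,156),(220,183),(372,212),(364,208),(352,220),(380,197),(395,223),(408,228),(331,256),(348,266),(385,285),(405,280),(330,240),(287,185),(290,176),(328,188),(449,268),(465,246)]: print(u,v,P[v,u].round(3))
# bat: circle fit by height
m=(abs(P[...,2]-.016)<.006)&(im.min(-1)>170);m[:, :185]=0;m[:,270:]=0;m[200:]=0;m[:125]=0
(x,y),rad=cv2.minEnclosingCircle(P[m][:,:2].astype(np.float32));print('bat',x,y,rad,m.sum())
E
```

```text
232 156 [ 0.45  -0.337  0.019]
220 183 [ 0.558 -0.312  0.02 ]
372 212 [0.45  0.171 0.085]
364 208 [0.447 0.143 0.08 ]
352 220 [0.461 0.114 0.005]
380 197 [0.343 0.153 0.007]
395 223 [0.429 0.242 0.048]
408 228 [0.424 0.284 0.048]
331 256 [0.613 0.122 0.026]
348 266 [0.617 0.182 0.024]
385 285 [0.614 0.304 0.017]
405 280 [0.57  0.348 0.017]
330 240 [0.556 0.088 0.002]
287 185 [ 0.51  -0.089  0.115]
290 176 [ 0.473 -0.1    0.107]
328 188 [ 0.395 -0.008  0.006]
449 268 [0.481 0.446 0.039]
465 246 [0.385 0.459 0.03 ]
bat 0.4833253026008606 -0.34229332208633423 0.1245451271533966 1404
```

View pics/crop0.png

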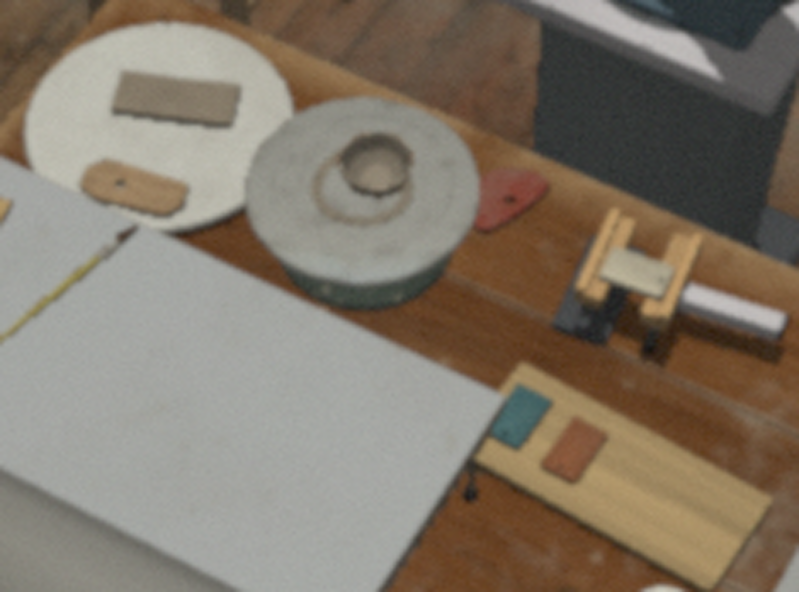

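The crop shows the dry tile across both bars, with the tube pointing away from the robot's left (world +y, about 0.16 rad toward -x). The +y end of the board is empty. Next is a move planner and a wrist look.

```bash
cat >> h.py <<'E'
def tool():
    s=r.observe();M=R.from_rotvec(s['eef_rot']).as_matrix();return np.array(s['ee_pos']),M
def plan(xyz,ang=None,step=42,p0=None,a0=None):
    """rows (tx,ty,tz,yaw) to bring TCP to xyz with tool y at world angle ang (mod pi); tool pointing down"""
    p,M=tool();a=np.arctan2(M[1,1],M[0,1])
    if p0 is not None:p=np.array(p0)
    if a0 is not None:a=a0
    da=0 if ang is None else (ang-a+np.pi/2)%np.pi-np.pi/2
    D=np.array(xyz)-p; n=int(max(1,np.ceil(np.linalg.norm(D)*1000/step),np.ceil(abs(da)/.14)))
    out=[]
    for i in range(n):
        ai=a+da*i/n; y=np.array([np.cos(ai),np.sin(ai)]);x=np.array([y[1],-y[0]])*-1
        d=D/n*1000; out.append([round(float(x@d[:2]),1),round(float(y@d[:2]),1),round(float(-d[2]),1),round(-da/n,3)])
    print(n,out)
E
python3 - <<'E'
from h import *
p,M=tool();print(M.round(3))
c=viewer.calibration('wrist');Rm=R.from_rotvec(np.array(c['rvec']).ravel()).as_matrix();C=-Rm.T@np.array(c['tvec']).ravel()
print('cam in tool',(M.T@(C-p)).round(3),(M.T@Rm.T).round(3),np.array(c['intrinsics']).round(0).tolist())
plan([.45,.19,.32],.16)
E
```

```text
[[-0.895  0.446 -0.001]
 [ 0.446  0.895 -0.001]
 [-0.    -0.002 -1.   ]]
cam in tool [ 0.078 -0.001 -0.07 ] [[-0.001 -0.953 -0.304]
 [ 1.    -0.001 -0.001]
 [ 0.001 -0.304  0.953]] [[412.0, 0.0, 326.0], [0.0, 412.0, 238.0], [0.0, 0.0, 1.0]]
11 [[-28.9, -25.4, -1.5, np.float64(0.086)], [-31.0, -22.8, -1.5, np.float64(0.086)], [-32.8, -20.0, -1.5, np.float64(0.086)], [-34.5, -17.1, -1.5, np.float64(0.086)], [-35.8, -14.1, -1.5, np.float64(0.086)], [-36.9, -10.9, -1.5, np.float64(0.086)], [-37.7, -7.7, -1.5, np.float64(0.086)], [-38.2, -4.4, -1.5, np.float64(0.086)], [-38.5, -1.1, -1.5, np.float64(0.086)], [-38.4, 2.2, -1.5, np.float64(0.086)], [-38.1, 5.5, -1.5, np.float64(0.086)]]
```

```bash
python3 -m creep '[[[100,-29,-25,-2,0.086],[100,-31,-23,-2,0.086],[100,-33,-20,-2,0.086],[100,-35,-17,-2,0.086],[100,-36,-14,-2,0.086],[100,-37,-11,-2,0.086],[100,-38,-8,-2,0.086],[100,-38,-4,-2,0.086],[100,-38,-1,-2,0.086],[100,-38,2,-2,0.086]]]' && python3 -m creep '[[[100,-38,5,0,0.086],[100,0,0,0,0],[100,0,0,0,0]]]'
python3 - <<'E'
from h import *
snap('wrist','w1');p,M=tool();print(p,M[:,1],r.observe()['q'])
E
```

```text
time_s: 1.1
ee_pos: [0.437, 0.2249, 0.3238]
eef_rot: [-1.933, -2.477, 0.0]
wrist_force: [0.3, -0.1, 0.2]
gripper_width: 0.0851
gripper_force: 0.0
time_s: 1.4
ee_pos: [0.4511, 0.1903, 0.3237]
eef_rot: [-2.035, -2.393, 0.001]
wrist_force: [-0.6, 0.2, 0.4]
gripper_width: 0.0854
gripper_force: 0.0
[0.45069504 0.19144954 0.32369623] [ 9.86576467e-01  1.63299237e-01 -4.83880016e-04] [-0.76816679  0.2416956   0.32304317  1.94671275 -0.09293405  0.96763553
 -0.237017  ]
```

View pics/w1.png

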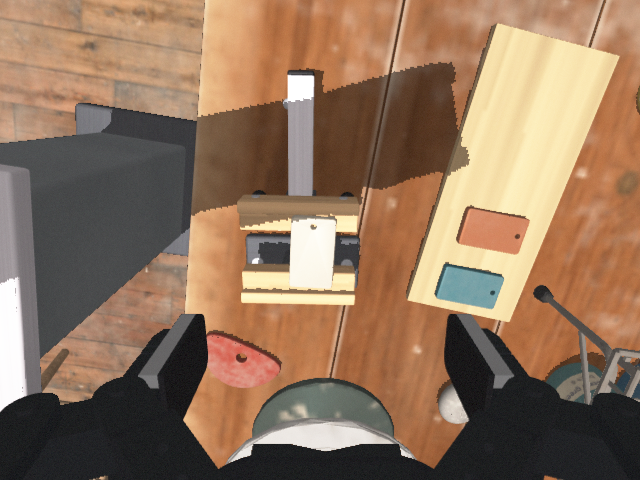

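The wrist view shows the dry tile at about (313,253), the fixed lip's front edge (241,303)–(354,305), the tube's end (300,71), the board's corners (496,24), (618,55), (512,322), (408,300), teal tile (470,286) and orange tile (493,230).

```bash
python3 - <<'E'
from h import *
c,im,d=load('w1');P=cloud(c,d)
def rect(m,n):
    q=P[m];(x,y),(w,h),a=cv2.minAreaRect((q[:,:2]*1000).astype(np.float32));print(n,m.sum(),round(x,1),round(y,1),round(w,1),round(h,1),round(a,1),'z',np.nanmedian(q[:,2]).round(4))
V,U=np.mgrid[:480,:640];z=P[...,2]
box=lambda a,b,e,f:(U>=a)&(U<=e)&(V>=b)&(V<=f)
rect(box(296,226,330,260)&(z>.074),'tile part')
hsv=cv2.cvtColor(im,cv2.COLOR_RGB2HSV)
rect(box(284,212,342,292)&(z>.076)&(hsv[...,1]<60),'tile')
rect(box(275,60,325,194)&(abs(z-.052)<.006),'tube')
rect(box(236,292,360,307)&(z>.076),'fixlip')
rect(box(236,190,360,212)&(z>.074),'movlip')
rect(box(400,10,630,330)&(abs(z-.016)<.005)&(hsv[...,0]>10),'board')
rect(box(455,200,535,255)&(hsv[...,0]<11)&(abs(z-.024)<.005),'orange')
for u,v in [(292,219),(335,221),(333,288),(291,287),(242,302),(353,303),(290,74),(312,74),(290,190),(312,190),(498,27),(615,57),(511,319),(410,298),(493,230)]:print(u,v,(P[v,u]*1000).round(1))
E
```

```text
tile part 1211 443.9 161.3 27.7 29.7 9.2 z 0.0806
tile 3082 444.4 152.6 36.0 60.3 5.8 z 0.0805
tube 3138 419.6 240.9 23.7 98.0 9.0 z 0.0521
fixlip 1352 438.7 110.8 95.2 10.8 7.9 z 0.08
movlip 1447 427.6 188.7 95.2 9.2 8.5 z 0.0799
board 29286 627.7 219.5 260.6 143.0 86.1 z 0.0159
orange 2294 610.0 181.7 35.3 60.1 88.3 z 0.0244
292 219 [424.8 179.   81.4]
335 221 [458.5 182.4  80. ]
333 288 [467.2 121.7  72.4]
291 287 [431.7 117.4  73.6]
242 302 [392.9 100.   79.7]
353 303 [485.4 114.2  80. ]
290 74 [406.4 285.4  52.1]
312 74 [423.3 288.   53. ]
290 190 [418.5 195.3  51.3]
312 190 [nan nan nan]
498 27 [568.1 350.7  16.2]
615 57 [672.8 344.6  14.8]
511 319 [667.2  84.5   1.2]
410 298 [550.9  97.9  16. ]
493 230 [609.2 182.7  25.1]
```

```bash
python3 - <<'E'
from h import *
plan([.4446,.1526,.143],.113)
E
```

```text
5 [[-7.5, -2.5, 36.1, np.float64(0.01)], [-7.5, -2.4, 36.1, np.float64(0.01)], [-7.5, -2.3, 36.1, np.float64(0.01)], [-7.5, -2.2, 36.1, np.float64(0.01)], [-7.6, -2.2, 36.1, np.float64(0.01)]]
```

```bash
python3 -m creep '[[[70,-12.5,-4,36,0.02],[70,-12.5,-4,36,0.03],[70,-12.5,-4,36,0],[70,0,0,36,0],[70,0,0,36.6,0],[70,0,0,0,0],[70,0,0,0,0]]]' 
python3 - <<'E'
from h import *
snap('wrist','w2');p,M=tool();print(p,M[:,1])
E
```

```text
time_s: 2.15
ee_pos: [0.4441, 0.153, 0.1435]
eef_rot: [-2.09, -2.345, 0.002]
wrist_force: [1.2, 0.1, 0.9]
gripper_width: 0.0599
gripper_force: 0.0
[0.44492105 0.15309373 0.14440709] [0.99345591 0.11421055 0.00114655]
```

View pics/w2.png

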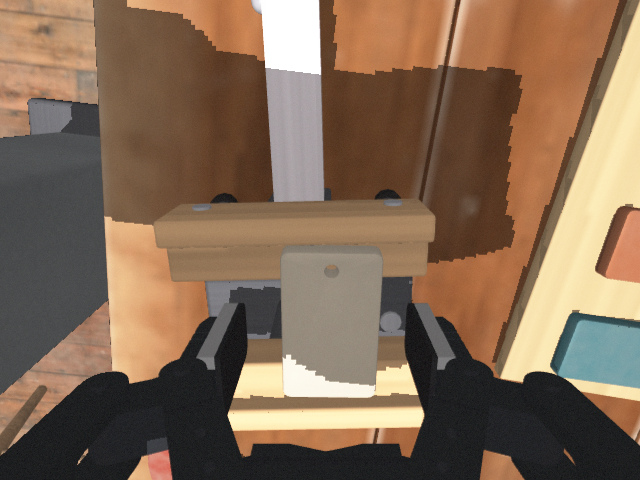

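The view shows both pads (tips at about (240,310) and (410,310)) astride the tile at (330,320). I'll read the tip height, then close.

```bash
python3 - <<'E'
from h import *
c,im,d=load('w2');P=cloud(c,d)
for u,v in [(232,312),(240,312),(238,318),(418,312),(410,312),(412,318)]:print(u,v,(P[v,u]*1000).round(1))
E
python3 -m creep '[[[30,0,0,0,0],[30,0,0,0,0],[30,0,0,0,0],[30,0,0,0,0]]]' 25
```

```text
232 312 [410.2 159.7  87.9]
240 312 [412.2 157.8  83.9]
238 318 [412.3 157.5  87.7]
418 312 [473.5 166.1  86.3]
410 312 [471.8 163.9  82.5]
412 318 [471.6 164.1  87.2]
time_s: 2.6
ee_pos: [0.4454, 0.1528, 0.1451]
eef_rot: [2.092, 2.343, 0.005]
wrist_force: [-2.5, -0.6, 7.7]
gripper_width: 0.0353
gripper_force: 24.4
```

```bash
python3 -m creep '[[[30,0,0,-10,0],[30,0,0,-40,0],[30,0,0,-40,0],[30,0,0,0,0]]]' 
python3 - <<'E'
from h import *
c,im,d=snap('wrist','w3');p,M=tool();P=cloud(c,d);print(p,M[:,1])
q=P[290:390,295:365].reshape(-1,3);h=((q-p)@M);print(np.nanpercentile(h[:,2],[10,50,90]))
for u,v in [(330,270),(330,300),(330,340),(330,380),(300,330),(360,330)]:print(((P[v,u]-p)@M*1000).round(1))
plan([.6184,.300,.20],-.068)
E
```

```text
time_s: 3.0
ee_pos: [0.4472, 0.1529, 0.2388]
eef_rot: [2.091, 2.34, 0.015]
wrist_force: [1.2, 0.4, 0.7]
gripper_width: 0.0353
gripper_force: 25.7
[0.4460015  0.15277309 0.23661675] [0.99360193 0.11276657 0.0062375 ]
[0.06169273 0.06238839 0.06310829]
[20.5  2.1 66.7]
[10.1  2.1 63.6]
[-5.7  2.1 62.3]
[-23.6   2.1  62.8]
[-1.9 -9.1 63.1]
[-2.  13.2 63.1]
6 [[21.1, 31.3, 6.1, np.float64(0.03)], [22.1, 30.7, 6.1, np.float64(0.03)], [23.0, 30.0, 6.1, np.float64(0.03)], [23.9, 29.3, 6.1, np.float64(0.03)], [24.8, 28.5, 6.1, np.float64(0.03)], [25.6, 27.8, 6.1, np.float64(0.03)]]
```

View pics/w3.png

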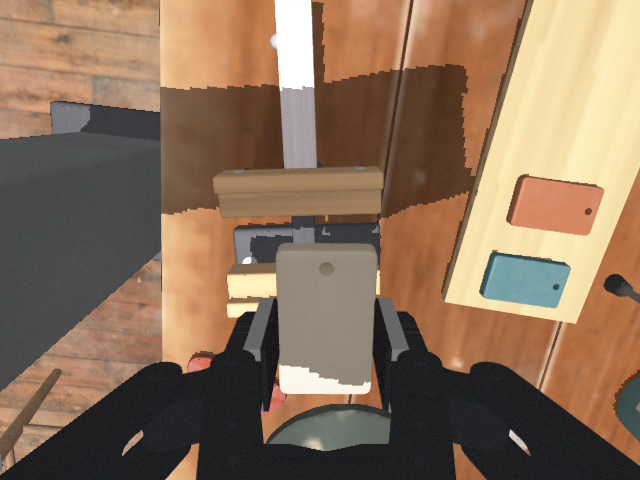

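The tile hangs level in the grip (centre about (326,315)) and the button shows at (275,42). I'll check the clearance around the placing spot.

```bash
python3 - <<'E'
from h import *
c,im,d=load('scene0');P=cloud(c,d).reshape(-1,3);
for x in np.arange(.52,.78,.04):
  print(round(x,2),[ (lambda s: int(1000*np.nanmax(s)) if len(s) else -1)(P[(abs(P[:,0]-x)<.02)&(abs(P[:,1]-y)<.02)][:,2]) for y in np.arange(.2,.42,.04)])
E
```

```text
0.52 [14, 13, 8, 12, 9, 31]
0.56 [23, 27, 26, 27, 25, 21]
0.6 [32, 27, 27, 26, 22, 23]
0.64 [35, 27, 24, 27, 24, 19]
0.68 [25, 23, 24, 29, 21, 17]
0.72 [11, 11, 62, 77, 76, 19]
0.76 [9, 15, 67, 77, 75, 21]
```

```bash
python3 -m creep '[[[30,21,31,6,0.03],[30,22,31,6,0.03],[30,23,30,6,0.03],[30,24,29,6,0.03],[30,25,28.5,6,0.03],[30,25.6,28,6,0.03],[30,0,0,0,0]]]' 
```

```text
time_s: 3.75
ee_pos: [0.6178, 0.3032, 0.1951]
eef_rot: [-2.291, -2.148, -0.001]
wrist_force: [-0.4, -0.6, -0.8]
gripper_width: 0.0349
gripper_force: 25.7
```

```bash
python3 -m creep '[[[30,0,0,35,0],[30,0,0,35,0],[30,0,0,25,0],[30,0,0,8,0],[30,0,0,2,0],[30,0,0,0,0]]]' 
```

```text
time_s: 4.35
ee_pos: [0.6172, 0.2995, 0.0933]
eef_rot: [2.294, 2.145, 0.002]
wrist_force: [0.0, 0.3, -0.1]
gripper_width: 0.0351
gripper_force: 25.7
```

```bash
python3 -m creep '[[[30,0,0,3,0],[30,0,0,2,0],[30,0,0,0,0]]]' ; python3 -m creep '[[[30,0,0,1,0],[30,0,0,0,0]]]'
```

```text
time_s: 4.65
ee_pos: [0.6175, 0.2999, 0.0892]
eef_rot: [2.294, 2.146, 0.003]
wrist_force: [-2.7, -0.4, 7.3]
gripper_width: 0.0351
gripper_force: 26.4
time_s: 4.85
ee_pos: [0.6176, 0.2998, 0.0892]
eef_rot: [2.295, 2.146, 0.003]
wrist_force: [-5.0, -1.3, 14.6]
gripper_width: 0.0352
gripper_force: 27.2
```

```bash
python3 -m creep '[[[60,0,0,0,0],[75,0,0,0,0],[75,0,0,0,0],[75,0,0,-30,0],[75,0,0,-40,0],[75,0,0,-40,0]]]'
python3 - <<'E'
from h import *
c,im,d=load('w3');P=cloud(c,d)
for u,v in [(275,42),(274,40),(285,42),(310,44)]:print((P[v,u]*1000).round(1))
plan([.4137,.2652,.19],.145)
c,im,d=snap('wrist','w4');cv2.imwrite('pics/w4s.png',cv2.resize(im,(480,360))[:,:,::-1])
E
```

```text
time_s: 5.45
ee_pos: [0.6163, 0.2993, 0.1969]
eef_rot: [-2.294, -2.146, 0.002]
wrist_force: [-0.4, -1.0, 1.3]
gripper_width: 0.064
gripper_force: 0.0
[406.1 262.4  46.8]
[405.5 263.4  46.9]
[412.3 262.5  51. ]
[426.6 263.1  51.2]
5 [[-9.5, -40.0, 1.4, np.float64(-0.042)], [-7.8, -40.3, 1.4, np.float64(-0.042)], [-6.1, -40.6, 1.4, np.float64(-0.042)], [-4.4, -40.9, 1.4, np.float64(-0.042)], [-2.6, -41.0, 1.4, np.float64(-0.042)]]
```

View pics/w4s.png

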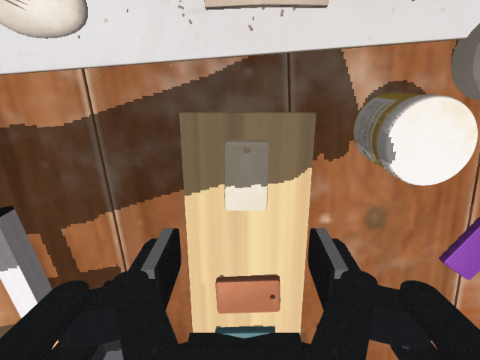

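The dry tile lies flat and square on the board's empty end at (247,175). Now to the button.

```bash
python3 -m creep '[[[75,-9.5,-40,1,-0.042],[75,-8,-40,1,-0.042],[75,-6,-41,1,-0.042],[75,-4.5,-41,1,-0.042],[75,-2.5,-41,1,-0.042],[75,0,0,0,0],[75,0,0,0,0]]]'
python3 - <<'E'
from h import *
c,im,d=snap('wrist','w5');p,M=tool();P=cloud(c,d);print(p,M[:,1],M[:,2])
plan([.4137,.2650,.095],.145)
V,U=np.mgrid[:480,:640]
# tube in the rack frame
o=np.array([.4331,.1498]);ex=np.array([.9895,.1445]);ey=np.array([-.1445,.9895])
X=(P[...,:2]-o)@ex*1000;Y=(P[...,:2]-o)@ey*1000;z=P[...,2]*1000
m=(abs(z-52)<3)&(abs(X)<16)&(Y>90)&(Y<145)
print('tube x',np.percentile(X[m],[2,98]),'end',np.percentile(Y[m],99))
m=(X<-11)&(X>-20)&(Y>95)&(Y<140)&(z>30)&(z<50);print('button',m.sum(),np.median(Y[m]),Y[m].min(),Y[m].max(),X[m].min())
E
```

```text
time_s: 6.2
ee_pos: [0.4135, 0.2657, 0.1915]
eef_rot: [-2.056, -2.375, -0.001]
wrist_force: [1.0, 0.3, 0.5]
gripper_width: 0.0635
gripper_force: 0.0
[0.41474251 0.2659278  0.19163511] [0.98982053 0.14231188 0.00162522] [ 1.51932240e-03  8.52761627e-04 -9.99998482e-01]
3 [[-0.3, -0.4, 32.2, np.float64(-0.001)], [-0.3, -0.4, 32.2, np.float64(-0.001)], [-0.3, -0.4, 32.2, np.float64(-0.001)]]
tube x [-8.74021992 10.47290584] end 141.15867132493102
button 57 117.59411546365764 112.33468847926052 120.67956845980787 -13.57820229476826
```

```bash
python3 -m creep '[[[75,-1,0,32,0],[75,0,0,32,0],[75,0,0,30,0],[75,0,0,2,0],[75,0,0,0,0],[10,0,0,0,0],[10,0,0,0,0],[10,0,0,0,0],[10,0,0,0,0],[10,0,0,0,0]]]' 40
```

```text
time_s: 7.25
ee_pos: [0.4178, 0.2655, 0.097]
eef_rot: [2.056, 2.37, 0.012]
wrist_force: [8.0, 1.0, -1.6]
gripper_width: 0.0194
gripper_force: 44.0
```

```bash
python3 -m creep '[[[10,0,3,0,0],[10,4,0,0,0],[10,4,0,0,0],[10,4,0,0,0],[10,4,0,0,0],[10,4,0,0,0],[10,4,0,0,0],[10,3,0,0,0],[10,0,0,0,0]]]'
python3 - <<'E'
from h import *
c,im,d=snap('wrist','w6');p,M=tool();P=cloud(c,d);s=r.observe();print(p,s['wrist_force'],s['gripper_width'])
o=np.array([.4331,.1498]);ex=np.array([.9895,.1445]);ey=np.array([-.1445,.9895])
X=(P[...,:2]-o)@ex*1000;Y=(P[...,:2]-o)@ey*1000;z=P[...,2]*1000
m=(abs(z-52)<3)&(abs(X)<12)&(Y>90)&(Y<220);print('tube end',np.percentile(Y[m],99), (p[:2]-o)@ey)
E
```

```text
time_s: 8.15
ee_pos: [0.4144, 0.293, 0.0969]
eef_rot: [2.057, 2.374, 0.007]
wrist_force: [0.2, 2.5, 6.8]
gripper_width: 0.0192
gripper_force: 42.9
[0.4143545  0.29329404 0.09695539] [1.48092234 2.51628575 6.39958112] 0.0190213071511812
tube end 169.15498119882548 0.14469607553345848
```

```bash
python3 -m creep '[[[10,2,0,0,0],[10,0,0,0,0],[10,1,0,0,0],[10,0,0,0,0]]]'; python3 -m creep '[[[10,1,0,0,0],[10,0,0,0,0]]]'; python3 -m creep '[[[10,1,0,0,0],[10,1,0,0,0],[10,0,0,0,0]]]'
```

```text
time_s: 8.6
ee_pos: [0.4141, 0.2952, 0.0969]
eef_rot: [2.058, 2.373, 0.005]
wrist_force: [0.4, -0.4, 8.3]
gripper_width: 0.0192
gripper_force: 43.1
time_s: 8.8
ee_pos: [0.414, 0.2961, 0.0969]
eef_rot: [2.058, 2.373, 0.005]
wrist_force: [1.7, -1.2, 8.6]
gripper_width: 0.019
gripper_force: 43.1
time_s: 9.1
ee_pos: [0.4138, 0.2972, 0.0969]
eef_rot: [2.058, 2.372, 0.004]
wrist_force: [0.8, -3.5, 9.3]
gripper_width: 0.019
gripper_force: 43.3
```

```bash
python3 -m creep '[[[75,0,0,0,0],[75,0,0,0,0],[75,0,0,0,0],[75,-10,0,-45,0],[75,-22,0,-48,0],[75,0,0,0,0],[75,0,0,0,0]]]'
cat >> h.py <<'E'
def rackview(fn):
    c,im,d=snap('wrist',fn);p,M=tool();P=cloud(c,d);print(p,M[:,1])
    o=np.array([.4331,.1498]);ex=np.array([.9895,.1445]);ey=np.array([-.1445,.9895])
    X=(P[...,:2]-o)@ex*1000;Y=(P[...,:2]-o)@ey*1000;z=P[...,2]*1000
    m=(abs(z-52)<3)&(abs(X)<14)&(Y>100)&(Y<220);print('tube x',np.percentile(X[m],[2,98]),'end',np.percentile(Y[m],99))
    m=(X<-11)&(X>-20)&(Y>60)&(Y<200)&(z>30)&(z<50);print('proud pixels',m.sum(),*( [np.median(Y[m]),X[m].min()] if m.sum() else []))
E
python3 - <<'E'
from h import *
rackview('w7');plan([.4157,.2653,.096],.145)
E
```

```text
time_s: 9.8
ee_pos: [0.417, 0.2672, 0.1867]
eef_rot: [2.058, 2.374, 0.004]
wrist_force: [-0.8, 0.1, -0.8]
gripper_width: 0.0643
gripper_force: 0.0
[0.41621981 0.26735683 0.18564133] [ 9.89732180e-01  1.42934016e-01 -2.81233692e-04]
tube x [-8.51744783 10.59889302] end 172.46764578845452
proud pixels 126 94.28387284714042 -19.146810429571968
3 [[-0.7, -0.3, 29.9, np.float64(-0.001)], [-0.7, -0.3, 29.9, np.float64(-0.001)], [-0.7, -0.3, 29.9, np.float64(-0.001)]]
```

```bash
sed -i 's/(Y>60)&(Y<200)/(Y>105)\&(Y<130)/' h.py; python3 -m creep '[[[75,-2,0,30,0],[75,0,0,30,0],[75,0,0,28,0],[75,0,0,2,0],[75,0,0,0,0],[10,0,0,0,0],[10,0,0,0,0],[10,0,0,0,0],[10,0,0,0,0],[10,0,0,0,0]]]' 40
```

```text
time_s: 10.85
ee_pos: [0.4181, 0.2657, 0.0968]
eef_rot: [2.057, 2.373, 0.005]
wrist_force: [1.2, 0.1, 6.7]
gripper_width: 0.0193
gripper_force: 44.2
```

```bash
python3 - <<'E'
from h import *
import h
c,im,d=load('w7');P=cloud(c,d)
o=np.array([.4331,.1498]);ex=np.array([.9895,.1445]);ey=np.array([-.1445,.9895])
X=(P[...,:2]-o)@ex*1000;Y=(P[...,:2]-o)@ey*1000;z=P[...,2]*1000
m=(X<-11)&(X>-20)&(Y>105)&(Y<130)&(z>30)&(z<50);print('button',m.sum(),np.median(Y[m]),X[m].min())
E
```

```text
button 63 117.39998514503151 -14.052927739205419
```

```bash
python3 -m creep '[[[10,4,0,0,0],[10,4,0,0,0],[10,4,0,0,0],[10,4,0,0,0],[10,4,0,0,0],[10,4,0,0,0],[10,3,0,0,0],[10,2,0,0,0],[10,0,0,0,0]]]'; python3 -m creep '[[[10,1,0,0,0],[10,1,0,0,0],[10,0,0,0,0]]]'
```

```text
time_s: 11.75
ee_pos: [0.4141, 0.2945, 0.0969]
eef_rot: [2.057, 2.373, 0.005]
wrist_force: [1.8, 0.0, 6.1]
gripper_width: 0.0192
gripper_force: 43.0
time_s: 12.05
ee_pos: [0.414, 0.2955, 0.0968]
eef_rot: [2.058, 2.372, 0.004]
wrist_force: [2.7, -1.4, 7.6]
gripper_width: 0.0192
gripper_force: 43.1
```

```bash
python3 -m creep '[[[10,1,0,0,0],[10,0,0,0,0]]]'; python3 -m creep '[[[10,1,0,0,0],[10,0,0,0,0]]]'
```

```text
time_s: 12.25
ee_pos: [0.414, 0.2957, 0.0968]
eef_rot: [2.058, 2.371, 0.002]
wrist_force: [2.2, -4.4, 8.4]
gripper_width: 0.0189
gripper_force: 43.1
time_s: 12.45
ee_pos: [0.414, 0.296, 0.0968]
eef_rot: [2.058, 2.37, 0.001]
wrist_force: [2.5, -5.7, 9.6]
gripper_width: 0.0191
gripper_force: 43.2
```

```bash
python3 -m creep '[[[75,0,0,0,0],[75,0,0,0,0],[75,0,0,0,0],[75,-10,0,-45,0],[75,-22,0,-48,0],[75,0,0,0,0],[75,0,0,0,0]]]'
python3 - <<'E'
from h import *
rackview('w8');plan([.45,-.31,.33],None)
E
```

```text
time_s: 13.15
ee_pos: [0.4169, 0.2675, 0.1871]
eef_rot: [-2.057, -2.374, -0.003]
wrist_force: [-0.4, -0.3, -0.6]
gripper_width: 0.0639
gripper_force: 0.0
[0.41613477 0.26766384 0.18605578] [ 9.89687403e-01  1.43243683e-01 -3.03902041e-04]
tube x [-8.4680073  10.84577865] end 202.12507903593973
proud pixels 61 117.36702357187076 -13.5716880942283
15 [[-38.4, -3.3, -9.6, 0.0], [-38.4, -3.3, -9.6, 0.0], [-38.4, -3.3, -9.6, 0.0], [-38.4, -3.3, -9.6, 0.0], [-38.4, -3.3, -9.6, 0.0], [-38.4, -3.3, -9.6, 0.0], [-38.4, -3.3, -9.6, 0.0], [-38.4, -3.3, -9.6, 0.0], [-38.4, -3.3, -9.6, 0.0], [-38.4, -3.3, -9.6, 0.0], [-38.4, -3.3, -9.6, 0.0], [-38.4, -3.3, -9.6, 0.0], [-38.4, -3.3, -9.6, 0.0], [-38.4, -3.3, -9.6, 0.0], [-38.4, -3.3, -9.6, 0.0]]
```

The tube is at 61 mm and the button stands out. Moving over to the bat.

```bash
python3 -m creep '[[[75,-30,-3,-36,0],[75,-38,-3,-36,0],[75,-38,-3,-36,0],[75,-38,-3,-36,0],[75,-38,-3,0,0],[75,-38,-3,0,0],[75,-38,-3,0,0],[75,-38,-3,0,0],[75,-38,-3,0,0],[75,-38,-3,0,0]]]' && python3 -m creep '[[[75,-38,-3,0,0],[75,-38,-3,0,0],[75,-38,-3,0,0],[75,-38,-3,0,0],[75,-46,-3,0,0],[75,0,0,0,0],[75,0,0,0,0]]]'
python3 - <<'E'
from h import *
c,im,d=snap('wrist','w9');p,M=tool();print(p,M[:,1],r.observe()['q'])
P=cloud(c,d);hsv=cv2.cvtColor(im,cv2.COLOR_RGB2HSV)
m=(abs(P[...,2]-.025)<.012)&(np.hypot(P[...,0]-.483,P[...,1]+.342)<.122)&(im.max(-1)<185)
m=cv2.morphologyEx(m.astype(np.uint8),cv2.MORPH_OPEN,np.ones((5,5)))
n,L,st,ce=cv2.connectedComponentsWithStats(m)
for i in range(1,n):
    if st[i,4]>800:
        q=P[L==i];b=cv2.minAreaRect((q[:,:2]*1000).astype(np.float32));print(ce[i].round(),st[i,4],np.round(b[0],1),np.round(b[1],1),round(b[2],1),np.median(q[:,2]))
E
```

```text
time_s: 14.2
ee_pos: [0.4393, -0.1005, 0.324]
eef_rot: [-2.054, -2.375, 0.003]
wrist_force: [0.8, 0.4, -1.0]
gripper_width: 0.0637
gripper_force: 0.0
time_s: 14.9
ee_pos: [0.4527, -0.2982, 0.3235]
eef_rot: [-2.057, -2.371, 0.003]
wrist_force: [0.2, 0.4, -0.5]
gripper_width: 0.064
gripper_force: 0.0
[ 0.45303935 -0.29695942  0.32372052] [ 0.98968322  0.14325261 -0.00240956] [-0.02963848  0.38589524  0.67838177  1.83459927 -0.28010052  1.02149087
  0.90528399]
[361. 182.] 12115 [ 465.4 -300.7] [189.1 121.4] 60.7 0.015818756524230548
```

View pics/w9.png

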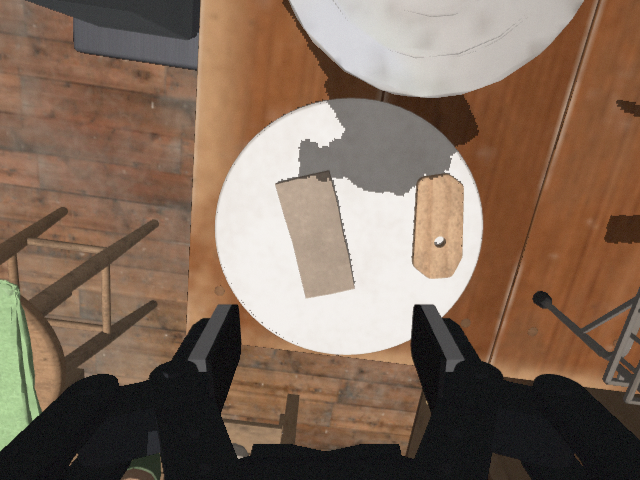

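The wrist view shows the clay tile with corners (276,183), (328,173), (354,287), (305,298), and the rib at (438,226), well clear of the finger's path.

```bash
python3 - <<'E'
from h import *
c,im,d=load('w9');P=cloud(c,d)
poly=np.zeros(d.shape,np.uint8);cv2.fillConvexPoly(poly,np.array([(272,178),(331,167),(359,290),(303,303)]),1)
hsv=cv2.cvtColor(im,cv2.COLOR_RGB2HSV)
m=((poly>0)&(hsv[...,1]>35)&(hsv[...,2]>60)&(abs(P[...,2]-.025)<.006)).astype(np.uint8);m=cv2.morphologyEx(m,cv2.MORPH_OPEN,np.ones((3,3)))>0
q=P[m];b=cv2.minAreaRect((q[:,:2]*1000).astype(np.float32));print(m.sum(),b,np.median(q[:,2]),q[:,:2].mean(0))
for u,v in [(278,186),(326,176),(351,285),(307,295)]:print((P[v,u]*1000).round(1))
E
```

```text
6326 ((448.20037841796875, -339.4304504394531), (50.96367263793945, 117.87596130371094), 21.129150390625) 0.024810017048359067 [ 0.44708605 -0.33617983]
[ 406.7 -295.6   25.4]
[ 448.3 -280.5   26.1]
[ 487.5 -383.1   23.8]
[ 446.3 -399.4   24.8]
```

```bash
python3 - <<'E'
from h import *
plan([.4477,-.3395,.12],.367)
E
```

```text
5 [[-8.3, -2.3, 40.7, np.float64(-0.045)], [-8.2, -2.6, 40.7, np.float64(-0.045)], [-8.0, -3.0, 40.7, np.float64(-0.045)], [-7.9, -3.4, 40.7, np.float64(-0.045)], [-7.7, -3.7, 40.7, np.float64(-0.045)]]
```

```bash
python3 -m creep '[[[70,-8.3,-2.3,40,-0.045],[70,-8.2,-2.6,40,-0.045],[70,-8,-3,40,-0.045],[70,-8,-3.4,40,-0.045],[70,-7.7,-3.7,40,-0.045],[70,0,0,3,0],[70,0,0,0,0],[70,0,0,0,0]]]'
python3 - <<'E'
from h import *
c,im,d=snap('wrist','w10');p,M=tool();P=cloud(c,d);print(p,np.arctan2(M[1,1],M[0,1]))
Q=(P-p)@M*1000
# finger pixels: not scene, within tool box
m=(abs(Q[...,1])>24)&(abs(Q[...,1])<60)&(abs(Q[...,0])<14)&(Q[...,2]>30)&(Q[...,2]<90)&(P[...,2]>.03)
print('tip',np.percentile(Q[m][:,2],[90,98,99.5]),'y',Q[m&(Q[...,1]>0)&(Q[...,2]>55)][:,1].min(),Q[m&(Q[...,1]<0)&(Q[...,2]>55)][:,1].max())
V,U=np.mgrid[:480,:640]
hsv=cv2.cvtColor(im,cv2.COLOR_RGB2HSV)
m=(abs(P[...,2]-.025)<.005)&(abs(Q[...,1])<45)&(abs(Q[...,0])<70)&(hsv[...,1]>35)
m=cv2.morphologyEx(m.astype(np.uint8),cv2.MORPH_OPEN,np.ones((5,5)))>0
b=cv2.minAreaRect(Q[m][:,:2].astype(np.float32));print(b)
E
```

```text
time_s: 15.75
ee_pos: [0.449, -0.3402, 0.1238]
eef_rot: [1.775, 2.589, 0.001]
wrist_force: [0.9, -0.1, 0.7]
gripper_width: 0.0598
gripper_force: 0.0
[ 0.44918129 -0.34043913  0.1241643 ] 0.36888246561756216
tip [59.81230733 65.08488193 67.08451878] y 28.14414844151074 -30.84553377789953
((1.3978004455566406, -0.5949783325195312), (118.01095581054688, 50.98419189453125), 0.06218289956450462)
```

View pics/w10.png

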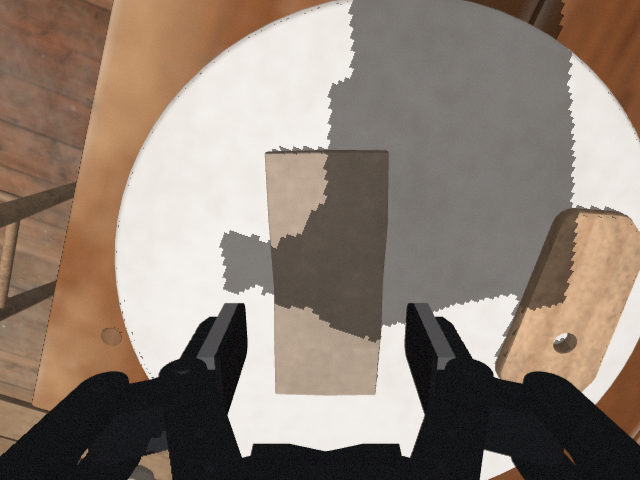

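Pads at (240,310) and (410,310) straddle the clay tile squarely; the right finger clears the rib (497,370).

```bash
python3 -m creep '[[[70,1.4,0.5,20,0],[70,0,0,14,0],[70,0,0,3,0],[70,0,0,0,0],[70,0,0,0,0]]]'; python3 -m creep '[[[70,0,0,1.5,0],[70,0,0,0,0]]]'
```

```text
time_s: 16.3
ee_pos: [0.448, -0.3396, 0.0859]
eef_rot: [1.777, 2.59, -0.0]
wrist_force: [0.1, -1.1, 0.7]
gripper_width: 0.0598
gripper_force: 0.0
time_s: 16.5
ee_pos: [0.4478, -0.3394, 0.084]
eef_rot: [1.777, 2.59, 0.0]
wrist_force: [-0.5, 0.1, 0.4]
gripper_width: 0.06
gripper_force: 0.0
```

```bash
python3 -m creep '[[[70,0,0,-1.5,0],[45,0,0,0,0],[45,0,0,0,0],[45,0,0,0,0],[45,0,0,0,0]]]' 30; python3 -m creep '[[[45,0,0,-5,0],[45,0,0,-30,0],[45,0,0,-40,0],[45,0,0,-40,0],[45,0,0,-40,0],[45,0,0,0,0],[45,0,0,0,0]]]'
python3 - <<'E'
from h import *
c,im,d=snap('wrist','w11');p,M=tool();P=cloud(c,d);print(p,np.arctan2(M[1,1],M[0,1]))
Q=(P-p)@M*1000
m=(abs(Q[...,1])<24)&(abs(Q[...,0])<70)&(Q[...,2]>50)&(Q[...,2]<80)
b=cv2.minAreaRect(Q[m][:,:2].astype(np.float32));print(b,np.percentile(Q[m][:,2],[2,50,98]))
q=Q[m];A=np.c_[q[:,:2],np.ones(len(q))];print('plane',np.linalg.lstsq(A,q[:,2],rcond=None)[0])
E
```

```text
time_s: 17.0
ee_pos: [0.4479, -0.3394, 0.0858]
eef_rot: [1.777, 2.59, 0.0]
wrist_force: [-1.2, 1.5, 5.7]
gripper_width: 0.0507
gripper_force: 31.1
time_s: 17.7
ee_pos: [0.4479, -0.3392, 0.2409]
eef_rot: [1.776, 2.589, 0.001]
wrist_force: [0.1, 1.1, -1.5]
gripper_width: 0.0507
gripper_force: 32.1
[ 0.44733107 -0.33866261  0.23967616] 0.36829962089730933
((1.5389823913574219, -0.00318145751953125), (47.99684524536133, 113.0714340209961), 89.9958267211914) [58.78420924 59.94248258 61.36365908]
plane [6.07855372e-03 6.89676128e-04 5.99388995e+01]
```

```bash
python3 - <<'E'
from h import *
plan([.4287,.180,.30],.145)
E
```

```text
13 [[37.7, 13.0, -4.6, np.float64(0.017)], [38.0, 12.4, -4.6, np.float64(0.017)], [38.2, 11.7, -4.6, np.float64(0.017)], [38.4, 11.1, -4.6, np.float64(0.017)], [38.5, 10.4, -4.6, np.float64(0.017)], [38.7, 9.7, -4.6, np.float64(0.017)], [38.9, 9.1, -4.6, np.float64(0.017)], [39.0, 8.4, -4.6, np.float64(0.017)], [39.2, 7.7, -4.6, np.float64(0.017)], [39.3, 7.1, -4.6, np.float64(0.017)], [39.4, 6.4, -4.6, np.float64(0.017)], [39.5, 5.7, -4.6, np.float64(0.017)], [39.6, 5.0, -4.6, np.float64(0.017)]]
```

```bash
python3 -m creep '[[[45,19,6.5,-20,0],[45,37,12.7,-20,0.017],[45,38,12.4,-20,0.017],[45,38.2,11.7,0,0.017],[45,38.4,11,0,0.017],[45,38.5,10.4,0,0.017],[45,38.7,9.7,0,0.017],[45,38.9,9,0,0.017],[45,39,8.4,0,0.017],[45,39.2,7.7,0,0.017]]]' && python3 -m creep '[[[45,39.3,7,0,0.017],[45,39.4,6.4,0,0.017],[45,39.5,5.7,0,0.017],[45,20,3,30,0.017],[45,0,0,20,0.017],[45,0,0,10,0],[45,0,0,0,0],[45,0,0,0,0]]]'
python3 - <<'E'
from h import *
c,im,d=snap('wrist','w12');p,M=tool();P=cloud(c,d);print(p,np.arctan2(M[1,1],M[0,1]))
o=np.array([.4331,.1498]);ex=np.array([.9895,.1445]);ey=np.array([-.1445,.9895])
X=(P[...,:2]-o)@ex*1000;Y=(P[...,:2]-o)@ey*1000;z=P[...,2]*1000
for lo,hi in((-55,-20),(75,115)):
    for n,zz in(('lip',80),('ledge',72)):
        m=(Y>lo)&(Y<hi)&(abs(X)<60)&(abs(z-zz)<2.5)
        if m.sum()>30:
            b=cv2.minAreaRect(np.c_[X[m],Y[m]].astype(np.float32));print(n,m.sum(),b,np.percentile(X[m],[1,99]),np.percentile(Y[m],[2,98]))
Q=(P-p)@M*1000
m=(abs(Q[...,1])<23)&(abs(Q[...,0])<75)&(Q[...,2]>50)&(Q[...,2]<70);q=Q[m]
print('tile',np.percentile(q[:,0],[.5,99.5]),np.percentile(q[:,2],50),'tcp rack',(p[:2]-o)@ex,(p[:2]-o)@ey)
E
```

```text
time_s: 18.75
ee_pos: [0.4322, 0.0407, 0.2989]
eef_rot: [-1.97, -2.445, 0.004]
wrist_force: [-0.2, -0.8, -0.8]
gripper_width: 0.0506
gripper_force: 32.1
time_s: 19.55
ee_pos: [0.4289, 0.1782, 0.2403]
eef_rot: [2.074, 2.36, -0.001]
wrist_force: [0.2, 0.3, -1.1]
gripper_width: 0.0507
gripper_force: 32.0
[0.42915803 0.17843822 0.24072472] 0.12893882042915594
lip 3406 ((0.8816032409667969, 99.80316925048828), (10.017830848693848, 95.89293670654297), 89.58982849121094) [-45.70381914  47.59969201] [ 95.05028437 104.63689713]
ledge 4735 ((0.7302474975585938, 91.77326965332031), (26.08252716064453, 95.91034698486328), 89.53877258300781) [-45.90868269  47.50971148] [79.22710669 94.22672008]
tile [-51.46352965  57.99381116] 61.51500364382531 tcp rack 0.00023764809882516336 0.028907132502632046
```

View pics/w12.png

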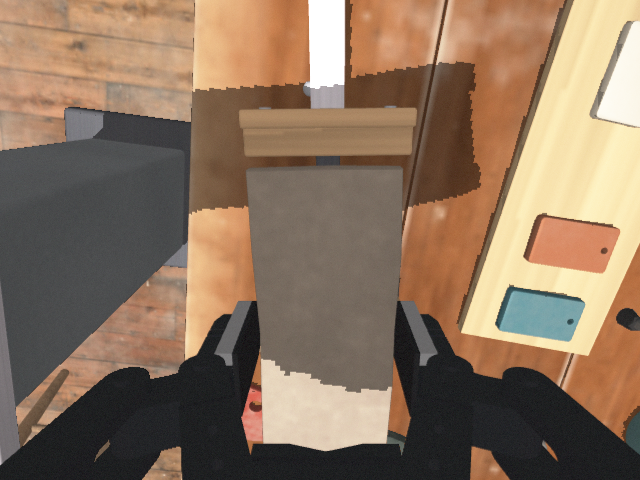

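The view shows the tile level in the grip, far edge at row 168; the moving bar's ledge and lip are at rows 110–155, square with it.

```bash
python3 -m creep '[[[45,2,0,30,-0.013],[45,0,0,35,0],[45,0,0,20,0],[45,0,0,5,0],[45,0,0,0,0],[45,0,0,0,0]]]'
python3 - <<'E'
from h import *
p,M=tool();print(p,np.arctan2(M[1,1],M[0,1]));plan([.4293,.1804,.150],.142)
E
```

```text
time_s: 20.2
ee_pos: [0.4294, 0.1812, 0.1515]
eef_rot: [2.057, 2.373, 0.003]
wrist_force: [-0.2, 0.5, 0.1]
gripper_width: 0.0508
gripper_force: 32.0
[0.42941454 0.18117613 0.15147358] 0.14261062926748017
1 [[-0.8, -0.2, 1.5, np.float64(0.001)]]
```

```bash
python3 -m creep '[[[45,-0.6,0,3,0],[45,0,0,3,0],[45,0,0,0,0]]]';python3 -m creep '[[[45,0,0,1.5,0],[45,0,0,0,0],[45,0,0,0,0]]]';python3 -m creep '[[[45,0,0,1,0],[45,0,0,0,0]]]'
```

```text
time_s: 20.5
ee_pos: [0.4285, 0.1804, 0.1443]
eef_rot: [2.057, 2.375, 0.0]
wrist_force: [0.2, 0.4, -1.0]
gripper_width: 0.0508
gripper_force: 32.1
time_s: 20.8
ee_pos: [0.4285, 0.1804, 0.1427]
eef_rot: [2.057, 2.374, -0.0]
wrist_force: [0.8, 0.8, -1.9]
gripper_width: 0.0504
gripper_force: 32.1
time_s: 21.0
ee_pos: [0.4286, 0.1804, 0.1418]
eef_rot: [2.057, 2.374, 0.0]
wrist_force: [-0.8, -0.6, 0.3]
gripper_width: 0.0509
gripper_force: 32.2
```

```bash
python3 -m creep '[[[45,0,0,1,0],[45,0,0,0,0]]]';python3 -m creep '[[[45,0,0,1,0],[45,0,0,0,0]]]'
```

```text
time_s: 21.2
ee_pos: [0.4287, 0.1804, 0.1416]
eef_rot: [-2.057, -2.374, -0.001]
wrist_force: [-3.7, -1.5, 15.8]
gripper_width: 0.0508
gripper_force: 33.8
time_s: 21.4
ee_pos: [0.4287, 0.1803, 0.1416]
eef_rot: [-2.057, -2.373, -0.001]
wrist_force: [-8.1, -3.0, 30.4]
gripper_width: 0.0504
gripper_force: 35.4
```

```bash
python3 -m creep '[[[45,0,0,-1.5,0],[45,0,0,0,0],[68,0,0,0,0],[72,0,0,0,0],[75,0,0,0,0],[75,0,0,-20,0],[75,0,0,-40,0],[75,10,0,-40,0],[75,30,0,-30,0],[75,0,0,0,0]]]'
python3 -m creep '[[[75,0,0,0,0],[75,0,0,0,0]]]'
python3 - <<'E'
from h import *
c,im,d=snap('wrist','w13');P=cloud(c,d)
o=np.array([.4331,.1498]);ex=np.array([.9895,.1445]);ey=np.array([-.1445,.9895])
X=(P[...,:2]-o)@ex*1000;Y=(P[...,:2]-o)@ey*1000;z=P[...,2]*1000
m=(abs(z-81)<3)&(abs(X)<35)&(Y>-33)&(Y<93.5)
b=cv2.minAreaRect(np.c_[X[m],Y[m]].astype(np.float32));print(b,np.percentile(z[m],[5,50,95]))
q=np.c_[X[m],Y[m],np.ones(m.sum())];print(np.linalg.lstsq(q,z[m],rcond=None)[0])
m=(X<-11)&(X>-20)&(Y>105)&(Y<130)&(z>30)&(z<50);print('button',m.sum(),np.median(Y[m]),X[m].min())
m=(Y>75)&(Y<115)&(abs(X)<60)&(abs(z-80)<2.5)&(abs(X)>30);print('lip',np.percentile(Y[m],[2,98]))
E
```

```text
time_s: 22.4
ee_pos: [0.4241, 0.2246, 0.2748]
eef_rot: [2.051, 2.379, 0.014]
wrist_force: [0.4, 0.6, -0.5]
gripper_width: 0.0638
gripper_force: 0.0
time_s: 22.6
ee_pos: [0.4222, 0.2189, 0.2701]
eef_rot: [-2.058, -2.374, 0.004]
wrist_force: [0.2, -0.6, -0.6]
gripper_width: 0.0639
gripper_force: 0.0
((-0.9127655029296875, 30.023189544677734), (51.266841888427734, 118.73096466064453), 0.05613860860466957) [79.67421897 80.76200841 81.84255214]
[-2.57812569e-03 -1.86276965e-03  8.08168074e+01]
button 43 116.80703549077703 -14.007136278039154
lip [ 95.1147102  104.79934875]
```

View pics/w13.png

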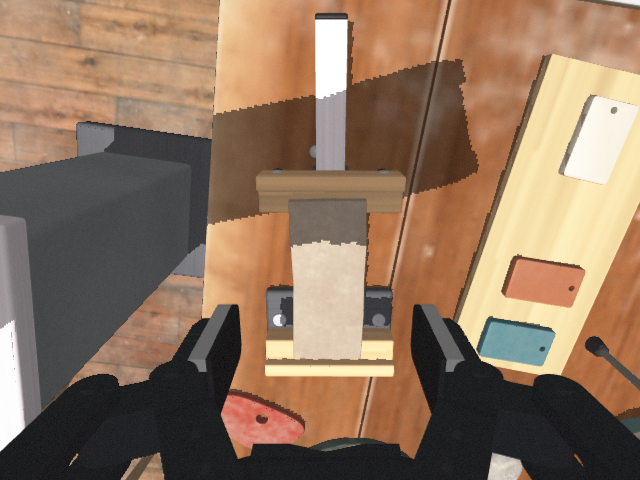

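The clay tile (330,280) lies flat and square, centred between the lips. The button stands out at (313,152), and the dry tile (600,140) and its neighbours are in place.

```bash
python3 -c "
from plant import hand_in
print(hand_in())"
```

```text
the job is handed in; nothing more can be done
None
```

The job is done and handed in at about 23 s: the dry tile is on the empty end of the ware board, the tube is locked with the button out through the last hole, and the clay tile lies flat and square between the lips.

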